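Find the tin with the full roll of medals by its weight and hold it up

TASK

Three identical closed tins stand on the green mat, and only one holds the full roll of silver medals: it is clearly the heaviest. Beginning with the tin nearest the display case and working along the row, lift each in turn a few centimetres off the mat to feel its weight, standing it upright on the mat again and letting go of it before you take the next (the last in the row may stay in the grip if it is the heaviest), and do not drop or tip any. Finish while holding the heaviest tin up, still and upright, about ten centimetres clear of the mat, with the other two standing on the mat, and leave the case, loupe, glass cube and screwdriver stand alone.

Things in the scene. Friction and masses are not known exactly. Their poses are not given: they have to be found in the camera images.
- tin_a: one of three identical closed aluminium tins, 50 mm across, 66 mm high, straight sides, the screw lid (top 16 mm, same width) tight: grip it anywhere on the sides. Origin: centre of the underside, z up the axis. Contents unseen, about 3 mm of play. A tin weighs 0.12 to 0.6 kg; the heaviest, any of the three, outweighs the others by 0.2 kg or more. It starts at the mat's +y end, nearest the display case: first in the row.
- tin_b: one of three identical closed aluminium tins, 50 mm across, 66 mm high, straight sides, the screw lid (top 16 mm, same width) tight: grip it anywhere on the sides. Origin: centre of the underside, z up the axis. Contents unseen, about 3 mm of play. A tin weighs 0.12 to 0.6 kg; the heaviest, any of the three, outweighs the others by 0.2 kg or more. It starts in the middle of the row.
- tin_c: one of three identical closed aluminium tins, 50 mm across, 66 mm high, straight sides, the screw lid (top 16 mm, same width) tight: grip it anywhere on the sides. Origin: centre of the underside, z up the axis. Contents unseen, about 3 mm of play. A tin weighs 0.12 to 0.6 kg; the heaviest, any of the three, outweighs the others by 0.2 kg or more. It starts at the mat's -y end: last in the row.
- mat: flat green silicone work mat, 240 mm along its x, 400 mm along its y, 3 mm thick, fixed to the desk. Origin: centre of its underside, on the desk top (height 0), so tins stand with their undersides at height 3 mm. The tins stand in a loose row along its y, their centres at least 115 mm apart.
- case: walnut display case, 160 mm deep (x), 200 mm wide (y), 210 mm high, fixed on the desk to the left of the mat, its front (-x) towards the robot. Origin: centre of the underside. Not part of the job.
- case_door (a joint): glazed swing door on the case's front, hinged on its -y side; 0 is closed, grows to 1.9 rad as it opens towards the robot. It starts closed and stays closed.
- loupe: chrome standing loupe, 40 mm across the foot, 38 mm high, loose. Origin: centre of the underside. To the right (-y) of the mat. Not part of the job.
- cube: clear glass paperweight cube, 50 mm, loose. Origin: centre of the underside. Right of the loupe. Not part of the job.
- stand: black plastic round screwdriver stand with seven small screwdrivers, 84 mm across the foot, 138 mm high, loose. Origin: centre of the underside. Right of the cube. Not part of the job.
Things that resemble listed ones, but are neither listed nor needed, are in the scene too. Leave any blue or red look-alike of the tin_c alone.

How it is judged (in metres and radians):
On the way, in this order (a step that is already met when the one before it is completed fails the run):
1. the tin nearest the case is hefted: gripped and lifted at least 15 mm clear of the mat (height (world z) of tin_a above 0.018 m and contact force between the fingers and tin_a above 0.5 N and contact force between tin_a and mat below 0.05 N), for 0.2 s.
2. it is set back: all three tins stand upright on the mat, let go (height (world z) of each of tin_a, tin_b, tin_c below 0.007 m and angle between each of tin_a, tin_b, tin_c's own z axis and vertical below 0.08 rad and contact force between the fingers and tin_a below 0.1 N and contact force between each of tin_a, tin_b, tin_c and mat above 0.6 N and contact force between the fingers and tin_b below 0.1 N and contact force between the fingers and tin_c below 0.1 N), for 0.2 s.
3. the middle tin is hefted the same way (height (world z) of tin_b above 0.018 m and contact force between the fingers and tin_b above 0.5 N and contact force between tin_b and mat below 0.05 N), for 0.2 s.
4. it is set back: all three tins stand upright on the mat, let go (all of step 2), for 0.2 s.
5. the last tin in the row is hefted the same way (height (world z) of tin_c above 0.018 m and contact force between the fingers and tin_c above 0.5 N and contact force between tin_c and mat below 0.05 N), for 0.2 s.
At the end, for the whole second after the job is handed in: The heaviest tin is gripped, still, upright within 15 degrees, its underside over 67 mm above the mat, touching no case or tin. The other two stand at rest, let go and upright (5 degrees) on the mat, each pressing on it with 0.6 to 3.3 N (light tins: up to 2.4 N; the heaviest: over 4.5 N) (((height (world z) of tin_a above 0.07 m and angle between tin_a's own z axis and vertical below 0.26 rad and linear speed of tin_a below 0.05 m/s and contact force between the fingers and tin_a above 1 N and contact force between tin_a and case below 0.05 N and (height (world z) of tin_b below 0.007 m and angle between tin_b's own z axis and vertical below 0.08 rad and contact force between the fingers and tin_b below 0.1 N and contact force between tin_b and mat between 0.6 and 3.3 N and x of tin_b in the frame of mat between -0.115 and 0.115 m and y of tin_b in the frame of mat between -0.195 and 0.195 m and linear speed of tin_b below 0.03 m/s and contact force between tin_a and tin_b below 0.05 N) and (height (world z) of tin_c below 0.007 m and angle between tin_c's own z axis and vertical below 0.08 rad and contact force between the fingers and tin_c below 0.1 N and contact force between tin_c and mat between 0.6 and 3.3 N and x of tin_c in the frame of mat between -0.115 and 0.115 m and y of tin_c in the frame of mat between -0.195 and 0.195 m and linear speed of tin_c below 0.03 m/s and contact force between tin_a and tin_c below 0.05 N)) or (height (world z) of tin_b above 0.07 m and angle between tin_b's own z axis and vertical below 0.26 rad and linear speed of tin_b below 0.05 m/s and contact force between the fingers and tin_b above 1 N and contact force between tin_b and case below 0.05 N and (height (world z) of tin_a below 0.007 m and angle between tin_a's own z axis and vertical below 0.08 rad and contact force between the fingers and tin_a below 0.1 N and contact force between tin_a and mat between 0.6 and 3.3 N and x of tin_a in the frame of mat between -0.115 and 0.115 m and y of tin_a in the frame of mat between -0.195 and 0.195 m and linear speed of tin_a below 0.03 m/s and contact force between tin_b and tin_a below 0.05 N) and (height (world z) of tin_c below 0.007 m and angle between tin_c's own z axis and vertical below 0.08 rad and contact force between the fingers and tin_c below 0.1 N and contact force between tin_c and mat between 0.6 and 3.3 N and x of tin_c in the frame of mat between -0.115 and 0.115 m and y of tin_c in the frame of mat between -0.195 and 0.195 m and linear speed of tin_c below 0.03 m/s and contact force between tin_b and tin_c below 0.05 N)) or (height (world z) of tin_c above 0.07 m and angle between tin_c's own z axis and vertical below 0.26 rad and linear speed of tin_c below 0.05 m/s and contact force between the fingers and tin_c above 1 N and contact force between tin_c and case below 0.05 N and (height (world z) of tin_a below 0.007 m and angle between tin_a's own z axis and vertical below 0.08 rad and contact force between the fingers and tin_a below 0.1 N and contact force between tin_a and mat between 0.6 and 3.3 N and x of tin_a in the frame of mat between -0.115 and 0.115 m and y of tin_a in the frame of mat between -0.195 and 0.195 m and linear speed of tin_a below 0.03 m/s and contact force between tin_c and tin_a below 0.05 N) and (height (world z) of tin_b below 0.007 m and angle between tin_b's own z axis and vertical below 0.08 rad and contact force between the fingers and tin_b below 0.1 N and contact force between tin_b and mat between 0.6 and 3.3 N and x of tin_b in the frame of mat between -0.115 and 0.115 m and y of tin_b in the frame of mat between -0.195 and 0.195 m and linear speed of tin_b below 0.03 m/s and contact force between tin_c and tin_b below 0.05 N)))); the arm keeps its last pose, push and grip.
It fails at once if a tin is dropped or thrown (moves faster than 0.4 m/s while no finger touches it) ((contact force between the fingers and tin_a below 0.01 N and linear speed of tin_a above 0.4 m/s) or (contact force between the fingers and tin_b below 0.01 N and linear speed of tin_b above 0.4 m/s) or (contact force between the fingers and tin_c below 0.01 N and linear speed of tin_c above 0.4 m/s)).
It fails at once if a tin is tipped more than 30 degrees (angle between any of tin_a, tin_b, tin_c's own z axis and vertical above 0.52 rad).
It fails at once if the loupe, glass cube or screwdriver stand is shifted more than 15 mm (distance of any of loupe, cube, stand from where it was at the start of the episode above 0.015 m).
It fails at once if the case door is swung open more than 0.15 rad (value of joint case_door above 0.15 rad).
It also fails if it takes over 67 s, if anything falls off the work surface, if the arm or the gripper's body presses on something with over 40 N, if the wrist force passes 120 N, or if a joint passes its speed limit or range.

ROBOT

A 6-joint arm with a two-finger parallel gripper is mounted at the origin on the work surface. World frame = base frame: x ahead of the robot, y to its left, z up, the work surface at z = 0. Lengths are in mm, angles in rad, forces in N, time in s.
With the tool pointing down it reaches from about 275 to 975 mm from the base axis. Payload 8.4 kg.
Tool frame: the origin (TCP) lies midway between the tips of the shut fingers; the grasp point (between the pads) lies 19 mm behind it; z points along the fingers, y is the line along which they close (so a half turn about z gives the same grasp; the last joint's range is limited). The gripper opens to 92 mm and grips with 3 to 60 N. Pads are 20 mm wide; open, the fingers measure 128 mm over their backs; the gripper's body (75 mm by 189 mm) begins 69 mm behind the grasp point.
Start: joints at [-1.182, 0.353, 1.633, -0, 1.155, -0.002], TCP at [238.079, -577.881, 214.583] pointing down, gripper open.
Joint ranges: [-2.63, 2.63], [-0.92, 2.1], [0.06, 2.66], [-1.3, 4.44], [0, 2.69], [-3.02, 3.02]. Speed limits (rad/s): [2.22, 2.22, 2.79, 3.14, 3.14, 3.14].

INTERFACE

Orientations are given as a unit quaternion [x, y, z, w].
In Python, from cell import ctrl, cams, finish_job gives the robot as it stands.
- The arm moves only by the tool move_arm, never from a script. Its argument "moves" is a list of rows, each an object of numbers: "tx", "ty", "tz": the shift along the tool's x, y, z in units of 25 mm (1.0 is 25 mm); "rx", "ry", "rz": the turn, a rotation vector about the tool's x, y, z in rad; "jaw": the opening, from -1 (shut) to 1 (fully open). In form: [{"tx": .., "ty": .., "tz": .., "rx": .., "ry": .., "rz": .., "jaw": ..}, ...]. A call has 1 to 5 rows; each row is the pose to reach, as a shift and turn from the pose commanded when the call began, along the tool's axes at that moment; what a row does not reach only later rows make up. A row lasts 1/12 s, in which the tool goes at most 41.7 mm and 7.16 degrees, less where a joint would pass 70% of its speed; a pose out of reach is approached as far as the arm can. A call with a gripper value outside its range is refused whole. The fingers move at their own pace and stop on an object; "grip_force" is the grip in N (left out, the last holds). Time passes only in rows, so rows that repeat a pose let the fingers close. It gives the time, the measured TCP pose, the force, the opening and the grip force at its end, in the units of the state.
- ctrl.observe(): the state, without advancing time (a new reading comes with each control period).
- cams.get_image(name): name is "scene" or "top" or "wrist"; returns a dict with "color" (400x640x3 uint8, blue, green, red), "fx", "fy", "cx", "cy" (pixels), "position" and "rotation" of the camera in the world. Camera axes: x right, y up, looking along -z (the intrinsics and any distortion apply to the point x, -y, -z); pixel columns grow to the right and rows downward; lengths in mm; the calibration is good to about 2 mm. The wrist camera is an equidistant fisheye: a pixel r from the principal point sees the ray r / f radians off the axis. A picture is of the moment at which its call begins. There is no depth.
- finish_job(): hands the job in; it is judged then, once.
The state is a dict: "t": time; "joint_positions": joint angles; "joint_vel": joint speeds; "joint_torque": joint torques, N m; "eef_pos": TCP position; "tool_rot": TCP orientation; "wrist_force": force on the tool from outside, world axes, zero at the start; "torque": the same for the moment, N m; "finger_gap": finger opening in mm; "grasp_force": force on a finger pad.
Only numpy, scipy, OpenCV 4.12 (cv2) and the standard library are available. Lean on these libraries where they do the work, as an engineer would, in place of code of your own. Each camera call takes 0.05 s, during which the arm holds its last target. There are 200 camera calls.

## Working session

There is one attempt and no reset: what is moved stays moved. The work goes in short steps, Python scripts to look and compute and a tool call to move; the robot and the scene stay as the last step left them, time stands still between calls to the robot, and variables do not carry over. Pictures are saved under pics/ and viewed, at most 10 in all, crops included, and the job is handed in when it is done.

Besides the shell and the picture viewer there is one more tool, called after "Emit:" as name(argument=value, ...) on one line, values as JSON. move_arm: Moves the arm, as the interface text tells. Its arguments: {"type":"object","properties":{"moves":{"type":"array","items":{"type":"object","properties":{"tx":{"type":"number"},"ty":{"type":"number"},"tz":{"type":"number"},"rx":{"type":"number"},"ry":{"type":"number"},"rz":{"type":"number"},"jaw":{"type":"number"}}}},"grip_force":{"type":"number"}},"required":["moves"]}

```bash
mkdir -p pics; cat > h.py <<'E'
import numpy as np, cv2
from cell import ctrl, cams, finish_job
def ray(im,u,v):
    x=(u-im["cx"])/im["fx"]; y=(v-im["cy"])/im["fy"]
    return np.array(im["position"]), np.array(im["rotation"])@np.array([x,-y,-1.0])
def at(im,u,v,z):
    p,d=ray(im,u,v); return p+d*(z-p[2])/d[2]
E
python3 - <<'E'
from h import *
import pickle
for n in("top","scene"):
    im=cams.get_image(n); cv2.imwrite(f"pics/{n}0.png",im["color"]); pickle.dump(im,open(n+".pkl","wb"))
    print(n,im["position"],im["rotation"],im["fx"],im["cx"],im["cy"],[k for k in im])
s=ctrl.observe();print(s)
E
```

```text
top [5.22005019e+02 1.08453641e+00 1.27466032e+03] [-0.01278341  0.03016271  0.71440071 -0.69896954] 375.9183861897521 318.31401398712796 195.4873168556609 ['color', 'fx', 'fy', 'cx', 'cy', 'position', 'rotation']
scene [1554.73333229 -139.34421538  902.12379622] [0.31038494 0.27206903 0.59846617 0.68664246] 438.6607091811841 315.87018897683333 195.6825929969561 ['color', 'fx', 'fy', 'cx', 'cy', 'position', 'rotation']
{'t': 0.1, 'joint_positions': array([-1.18238545e+00,  3.53587898e-01,  1.63402573e+00,  2.80571039e-05,
        1.15517972e+00, -2.42505044e-03]), 'joint_vel': array([ 9.50071571e-04,  7.93618090e-04, -3.38433457e-04,  4.21876885e-05,
        6.37344131e-04, -4.62440797e-04]), 'joint_torque': array([-9.00411651e-04, -5.94904983e+01, -3.34930944e+01,  6.97461795e-02,
        1.83818140e-02, -2.07120081e-05]), 'eef_pos': array([ 237.93559133, -577.48232041,  213.94769166]), 'tool_rot': array([ 9.80967521e-01,  1.94170963e-01, -1.02552150e-04, -5.91662191e-04]), 'wrist_force': array([-1.05349539,  0.59371405,  0.5147187 ]), 'torque': array([-0.01284416, -0.00748909, -0.02554404]), 'grasp_force': 0.0, 'finger_gap': 91.76165622951261}
```

View pics/top0.png

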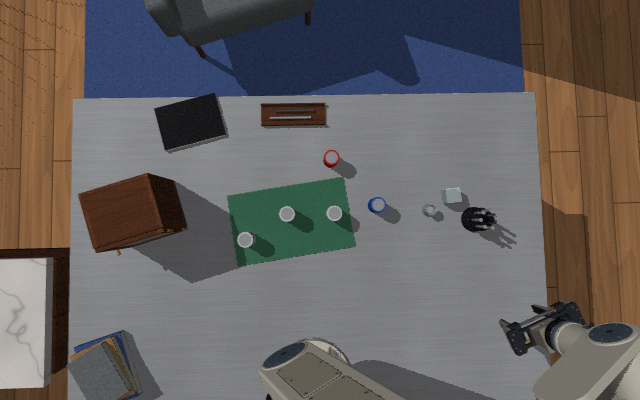

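View pics/scene0.png

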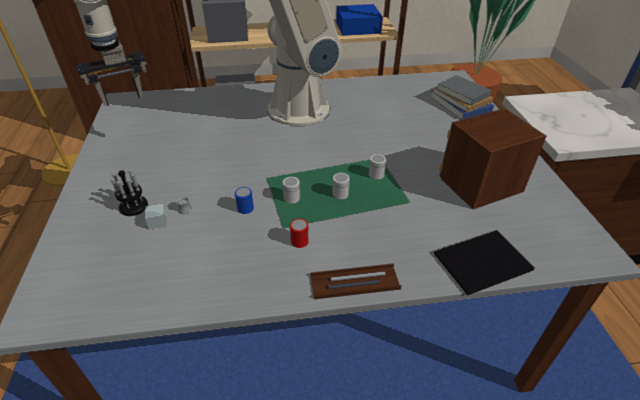

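The top view shows aluminium tins at about (246,240), (287,214) and (334,213) on the green mat, with the case at (135,212). Things that could be taken for a tin are the blue one at (377,205) and the red one at (331,158), both off the mat. The row runs from the case: tin_a (246,240), tin_b (287,214), tin_c (334,213). I'll check this in one close crop.

```bash
sed -i 's/np.array(im\["rotation"\])@/R.from_quat(im["rotation"]).as_matrix()@/; 1a from scipy.spatial.transform import Rotation as R' h.py
python3 - <<'E'
from h import *
import pickle
im=pickle.load(open("top.pkl","rb"))
c=im["color"][170:270,225:395]; cv2.imwrite("pics/crop.png",cv2.resize(c,None,fx=4.7,fy=4.7,interpolation=cv2.INTER_CUBIC))
for u,v in((246,240),(287.5,214),(334.5,213.5),(377,205)): print(at(im,u,v,69).round(1))
for u,v in((229,196),(345,178),(355,247),(237,266)): print("mat",at(im,u,v,3).round(1))
for u,v in((186,209),(148,174),(80,194),(92,251)): print("case",at(im,u,v,210).round(1))
E
```

```text
[458.2 203.5  69. ]
[537.8  70.5  69. ]
[536. -80.  69.]
[ 560.3 -217.8   69. ]
mat [603.6 270.    3. ]
mat [ 656.7 -123.3    3. ]
mat [ 422.5 -150.8    3. ]
mat [369.2 245.4   3. ]
case [556.3 346.6 210. ]
case [657.2 452.7 210. ]
case [604.7 640.6 210. ]
case [445.5 605.3 210. ]
```

View pics/crop.png

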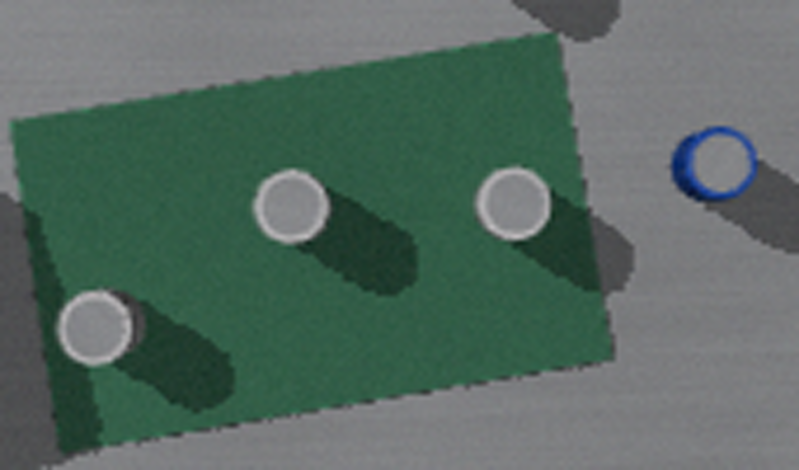

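The crop confirms three bare aluminium lids at crop (96,327), (291,206) and (514,203), which is full (245,239), (286.5,213.5) and (334,213). The blue tin is off the mat. The mat measures about 240×397, which fits the given size. I take the tins as a≈(460,206), b≈(539,73) and c≈(538,-78), and I'll grip along world x.

```bash
cat > d.py <<'E'
import sys
from h import *
s=ctrl.observe(); t=np.array([float(a) for a in sys.argv[1:4]])
Q=R.from_quat(s["tool_rot"]); G=R.from_matrix(np.array([[0,1,0],[1,0,0],[0,0,-1.]]))
print("t",(Q.inv().apply(t-s["eef_pos"])/25).round(3),"r",(Q.inv()*G).as_rotvec().round(3))
print(s["t"],s["eef_pos"].round(1),s["wrist_force"].round(2),s["finger_gap"].round(1),s["joint_positions"].round(2))
E
python3 d.py 460 206 160
```

```text
t [ 20.151 -25.59    2.189] r [-1.00e-03 -1.00e-03 -1.18e+00]Traceback (most recent call last):
  File "d.py", line 6, in <module>
    print(s["t"],s["eef_pos"].round(1),s["wrist_force"].round(2),s["finger_gap"].round(1),s["joint_positions"].round(2))
                                                                 ^^^^^^^^^^^^^^^^^^^^^
AttributeError: 'float' object has no attribute 'round'
```

Emit:
move_arm(moves=[{"tx": 1,"ty": -1.25,"rz": -0.06},{"tx": 2,"ty": -2.5,"rz": -0.12},{"tx": 3,"ty": -3.8,"rz": -0.18},{"tx": 4,"ty": -5.1,"rz": -0.24},{"tx": 5,"ty": -6.4,"rz": -0.3}])

```text
validation failed for argument at $.mo...
```

```bash
sed -i 's/s\["finger_gap"\].round(1)/round(s["finger_gap"],1)/' d.py; python3 d.py 460 206 160
```

```text
t [ 20.151 -25.59    2.189] r [-1.00e-03 -1.00e-03 -1.18e+00]
0.1 [ 237.9 -577.5  213.9] [-1.05  0.59  0.51] 91.8 [-1.18  0.35  1.63  0.    1.16 -0.  ]
```

Emit:
move_arm(moves=[{"tx": 1,"ty": -1.25,"tz": 0,"rx": 0,"ry": 0,"rz": -0.06,"jaw": 1},{"tx": 2,"ty": -2.5,"tz": 0,"rx": 0,"ry": 0,"rz": -0.12,"jaw": 1},{"tx": 3,"ty": -3.8,"tz": 0,"rx": 0,"ry": 0,"rz": -0.18,"jaw": 1},{"tx": 4,"ty": -5.1,"tz": 0,"rx": 0,"ry": 0,"rz": -0.24,"jaw": 1},{"tx": 5,"ty": -6.4,"tz": 0,"rx": 0,"ry": 0,"rz": -0.3,"jaw": 1}], grip_force=25)

```text
t: 0.52
eef_pos: [292.6, -380.4, 214.2]
tool_rot: [0.941, 0.34, -0.0, -0.0]
wrist_force: [0.7, -0.8, -0.7]
finger_gap: 91.9
grasp_force: 0.0
```

```bash
python3 d.py 460 206 160
```

```text
t [ 20.139 -13.761   2.178] r [-0.001 -0.    -0.878]
0.5167 [ 292.6 -380.4  214.2] [ 0.67 -0.8  -0.71] 91.9 [-0.92  0.13  1.93  0.    1.08 -0.04]
```

Emit:
move_arm(moves=[{"tx": 1.3,"ty": -0.9,"tz": 0,"rx": 0,"ry": 0,"rz": -0.08,"jaw": 1},{"tx": 2.6,"ty": -1.8,"tz": 0,"rx": 0,"ry": 0,"rz": -0.16,"jaw": 1},{"tx": 3.9,"ty": -2.7,"tz": 0,"rx": 0,"ry": 0,"rz": -0.24,"jaw": 1},{"tx": 5.2,"ty": -3.6,"tz": 0,"rx": 0,"ry": 0,"rz": -0.32,"jaw": 1},{"tx": 6.5,"ty": -4.5,"tz": 0,"rx": 0,"ry": 0,"rz": -0.4,"jaw": 1}])

```text
t: 0.93
eef_pos: [346.1, -190.3, 214.5]
tool_rot: [0.854, 0.52, 0.0, 0.0]
wrist_force: [1.1, -0.5, -0.1]
finger_gap: 91.8
grasp_force: 0.0
```

```bash
python3 d.py 460 206 160
```

```text
t [16.174 -3.223  2.182] r [ 0.    -0.    -0.477]
0.9333 [ 346.1 -190.3  214.5] [ 1.14 -0.46 -0.07] 91.8 [-0.51 -0.02  2.09  0.    1.07 -0.03]
```

Emit:
move_arm(moves=[{"tx": 1.6,"ty": -0.3,"tz": 0,"rx": 0,"ry": 0,"rz": -0.1,"jaw": 1},{"tx": 3.2,"ty": -0.6,"tz": 0,"rx": 0,"ry": 0,"rz": -0.2,"jaw": 1},{"tx": 4.8,"ty": -0.9,"tz": 0,"rx": 0,"ry": 0,"rz": -0.3,"jaw": 1},{"tx": 6.4,"ty": -1.2,"tz": 0,"rx": 0,"ry": 0,"rz": -0.4,"jaw": 1},{"tx": 8,"ty": -1.6,"tz": 0,"rx": 0,"ry": 0,"rz": -0.477,"jaw": 1}])

```text
t: 1.35
eef_pos: [403.4, 5.8, 214.7]
tool_rot: [0.706, 0.708, 0.0, 0.0]
wrist_force: [1.4, -1.1, 0.5]
finger_gap: 91.7
grasp_force: 0.0
```

```bash
python3 d.py 460 206 160
```

```text
t [8.004 2.281 2.19 ] r [0.001 0.    0.002]
1.35 [403.4   5.8 214.7] [ 1.41 -1.15  0.47] 91.7 [ 0.01 -0.    2.07 -0.    1.07  0.01]
```

Next I go above tin_a and look with the wrist camera.

Emit:
move_arm(moves=[{"tx": 1.5,"ty": 0.4,"tz": 0.4,"rx": 0,"ry": 0,"rz": 0,"jaw": 1},{"tx": 3,"ty": 0.9,"tz": 0.9,"rx": 0,"ry": 0,"rz": 0,"jaw": 1},{"tx": 4.5,"ty": 1.3,"tz": 1.3,"rx": 0,"ry": 0,"rz": 0,"jaw": 1},{"tx": 6,"ty": 1.7,"tz": 1.7,"rx": 0,"ry": 0,"rz": 0,"jaw": 1},{"tx": 7.5,"ty": 2.1,"tz": 2,"rx": 0,"ry": 0,"rz": 0,"jaw": 1}])

```text
t: 1.77
eef_pos: [455.8, 193.1, 163.6]
tool_rot: [0.708, 0.706, -0.0, -0.0]
wrist_force: [0.8, -0.6, 0.1]
finger_gap: 92.1
grasp_force: 0.0
```

Emit:
move_arm(moves=[{"tx": 0.5,"ty": 0.15,"tz": 0.2,"rx": 0,"ry": 0,"rz": 0,"jaw": 1},{"tx": 0.5,"ty": 0.15,"tz": 0.2,"rx": 0,"ry": 0,"rz": 0,"jaw": 1},{"tx": 0.5,"ty": 0.15,"tz": 0.2,"rx": 0,"ry": 0,"rz": 0,"jaw": 1}])

```text
t: 2.02
eef_pos: [459.2, 203.4, 158.9]
tool_rot: [0.708, 0.707, -0.001, -0.0]
wrist_force: [-0.4, 0.6, -0.4]
finger_gap: 92.0
grasp_force: 0.0
```

```bash
python3 d.py 460 206 20; python3 - <<'E'
from h import *
im=cams.get_image("wrist"); c=im["color"].copy(); 
Rm=R.from_quat(im["rotation"]).as_matrix()
def proj(P):
    q=Rm.T@(np.array(P,float)-im["position"]); q=q*[1,-1,-1]
    r=np.hypot(q[0],q[1]); th=np.arctan2(r,q[2]); return im["cx"]+im["fx"]*th*q[0]/r, im["cy"]+im["fy"]*th*q[1]/r
print(im["position"],im["fx"])
for col,(x,y) in zip([(0,0,255),(255,0,0),(0,255,255)],[(460,206),(539.5,73.5),(538,-78.5)]):
    p=np.array([proj((x+25*np.cos(a),y+25*np.sin(a),69)) for a in np.linspace(0,6.28,60)])
    print(p.mean(0))
    cv2.polylines(c,[np.round(p).astype(int)],True,col,1)
cv2.imwrite("pics/w1.png",c)
E
```

```text
t [0.109 0.04  5.557] r [-0.002  0.001 -0.001]
2.0167 [459.2 203.4 158.9] [-0.38  0.55 -0.42] 92.0 [ 0.41  0.23  1.94 -0.    0.97  0.42]
[459.86396353 269.563464   328.22980094] 309.70691628693146
[322.09935457 199.4662496 ]
[398.13171938 322.81093459]
[381.45639357 410.73550785]
```

View pics/w1.png

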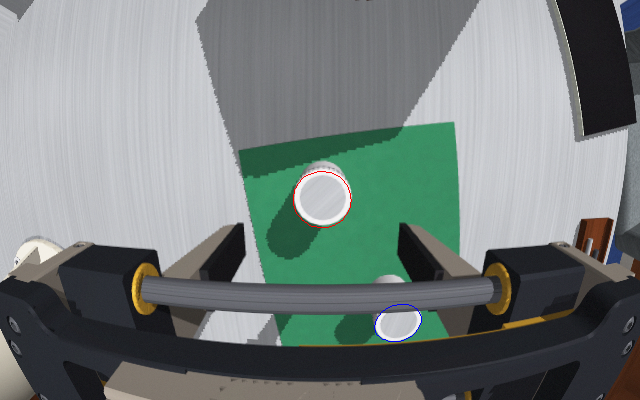

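The red outline, my estimate for tin_a, falls on its lid at (322,199), and the blue outline matches tin_b at (398,323). Both estimates hold, so I descend.

Emit:
move_arm(moves=[{"tx": 0.1,"ty": 0.04,"tz": 1.2,"rx": 0,"ry": 0,"rz": 0,"jaw": 1},{"tx": 0.1,"ty": 0.04,"tz": 2.4,"rx": 0,"ry": 0,"rz": 0,"jaw": 1},{"tx": 0.1,"ty": 0.04,"tz": 3.6,"rx": 0,"ry": 0,"rz": 0,"jaw": 1},{"tx": 0.1,"ty": 0.04,"tz": 4.6,"rx": 0,"ry": 0,"rz": 0,"jaw": 1},{"tx": 0.1,"ty": 0.04,"tz": 5.5,"rx": 0,"ry": 0,"rz": 0,"jaw": 1}])

```text
t: 2.48
eef_pos: [460.6, 204.1, 21.3]
tool_rot: [0.709, 0.705, -0.0, 0.0]
wrist_force: [0.0, 0.3, -0.9]
finger_gap: 91.8
grasp_force: 0.0
```

Emit:
move_arm(moves=[{"tx": 0,"ty": 0,"tz": 0,"rx": 0,"ry": 0,"rz": 0,"jaw": 0.4},{"tx": 0,"ty": 0,"tz": 0,"rx": 0,"ry": 0,"rz": 0,"jaw": 0.2},{"tx": 0,"ty": 0,"tz": 0,"rx": 0,"ry": 0,"rz": 0,"jaw": -0.2},{"tx": 0,"ty": 0,"tz": 0,"rx": 0,"ry": 0,"rz": 0,"jaw": -0.2},{"tx": 0,"ty": 0,"tz": 0,"rx": 0,"ry": 0,"rz": 0,"jaw": -0.2}], grip_force=25)

```text
t: 2.9
eef_pos: [462.1, 206.3, 23.7]
tool_rot: [0.708, 0.706, 0.001, 0.0]
wrist_force: [-0.2, -0.2, -0.3]
finger_gap: 60.8
grasp_force: 0.0
```

Emit:
move_arm(moves=[{"tx": 0,"ty": 0,"tz": 0,"rx": 0,"ry": 0,"rz": 0,"jaw": -0.2},{"tx": 0,"ty": 0,"tz": 0,"rx": 0,"ry": 0,"rz": 0,"jaw": -0.2},{"tx": 0,"ty": 0,"tz": 0,"rx": 0,"ry": 0,"rz": 0,"jaw": -0.2}])

```text
t: 3.15
eef_pos: [461.4, 206.3, 23.0]
tool_rot: [0.708, 0.706, 0.0, 0.0]
wrist_force: [-1.0, -1.1, 7.9]
finger_gap: 49.8
grasp_force: 25.0
```

Emit:
move_arm(moves=[{"tx": 0,"ty": 0,"tz": -0.4,"rx": 0,"ry": 0,"rz": 0,"jaw": -0.2},{"tx": 0,"ty": 0,"tz": -0.8,"rx": 0,"ry": 0,"rz": 0,"jaw": -0.2},{"tx": 0,"ty": 0,"tz": -1.2,"rx": 0,"ry": 0,"rz": 0,"jaw": -0.2},{"tx": 0,"ty": 0,"tz": -1.4,"rx": 0,"ry": 0,"rz": 0,"jaw": -0.2},{"tx": 0,"ty": 0,"tz": -1.6,"rx": 0,"ry": 0,"rz": 0,"jaw": -0.2}])

```text
t: 3.57
eef_pos: [461.5, 206.3, 63.3]
tool_rot: [0.708, 0.706, 0.001, 0.0]
wrist_force: [-0.6, 0.5, -1.8]
finger_gap: 49.2
grasp_force: 25.0
```

Emit:
move_arm(moves=[{"tx": 0,"ty": 0,"tz": 0,"rx": 0,"ry": 0,"rz": 0,"jaw": -0.2},{"tx": 0,"ty": 0,"tz": 0,"rx": 0,"ry": 0,"rz": 0,"jaw": -0.2},{"tx": 0,"ty": 0,"tz": 0,"rx": 0,"ry": 0,"rz": 0,"jaw": -0.2},{"tx": 0,"ty": 0,"tz": 0,"rx": 0,"ry": 0,"rz": 0,"jaw": -0.2},{"tx": 0,"ty": 0,"tz": 0,"rx": 0,"ry": 0,"rz": 0,"jaw": -0.2}])

```text
t: 3.98
eef_pos: [460.7, 206.0, 61.7]
tool_rot: [0.708, 0.706, -0.0, -0.0]
wrist_force: [0.7, 0.2, -1.4]
finger_gap: 49.9
grasp_force: 25.0
```

Emit:
move_arm(moves=[{"tx": 0,"ty": 0,"tz": 0,"rx": 0,"ry": 0,"rz": 0,"jaw": -0.2},{"tx": 0,"ty": 0,"tz": 0,"rx": 0,"ry": 0,"rz": 0,"jaw": -0.2}])

```text
t: 4.15
eef_pos: [460.8, 206.0, 61.8]
tool_rot: [0.708, 0.706, -0.0, -0.0]
wrist_force: [-0.8, 0.6, -1.3]
finger_gap: 49.5
grasp_force: 25.0
```

Tin_a pulls about 1.4 N, so it is light. I set it back.

Emit:
move_arm(moves=[{"tx": 0,"ty": 0,"tz": 0.5,"rx": 0,"ry": 0,"rz": 0,"jaw": -0.2},{"tx": 0,"ty": 0,"tz": 0.9,"rx": 0,"ry": 0,"rz": 0,"jaw": -0.2},{"tx": 0,"ty": 0,"tz": 1.2,"rx": 0,"ry": 0,"rz": 0,"jaw": -0.2},{"tx": 0,"ty": 0,"tz": 1.4,"rx": 0,"ry": 0,"rz": 0,"jaw": -0.2},{"tx": 0,"ty": 0,"tz": 1.5,"rx": 0,"ry": 0,"rz": 0,"jaw": -0.2}])

```text
t: 4.57
eef_pos: [460.4, 205.9, 23.6]
tool_rot: [0.708, 0.706, -0.001, -0.0]
wrist_force: [0.3, -0.7, -1.0]
finger_gap: 49.4
grasp_force: 25.0
```

Emit:
move_arm(moves=[{"tx": 0,"ty": 0,"tz": 0.05,"rx": 0,"ry": 0,"rz": 0,"jaw": -0.2},{"tx": 0,"ty": 0,"tz": 0.1,"rx": 0,"ry": 0,"rz": 0,"jaw": -0.2},{"tx": 0,"ty": 0,"tz": 0.1,"rx": 0,"ry": 0,"rz": 0,"jaw": -0.2}])

```text
t: 4.82
eef_pos: [460.5, 205.9, 23.0]
tool_rot: [0.708, 0.706, -0.001, -0.0]
wrist_force: [-6.0, -3.2, 13.3]
finger_gap: 49.7
grasp_force: 25.0
```

Emit:
move_arm(moves=[{"tx": 0,"ty": 0,"tz": -0.03,"rx": 0,"ry": 0,"rz": 0,"jaw": -0.2},{"tx": 0,"ty": 0,"tz": -0.03,"rx": 0,"ry": 0,"rz": 0,"jaw": 0.2},{"tx": 0,"ty": 0,"tz": -0.03,"rx": 0,"ry": 0,"rz": 0,"jaw": 1},{"tx": 0,"ty": 0,"tz": -0.03,"rx": 0,"ry": 0,"rz": 0,"jaw": 1},{"tx": 0,"ty": 0,"tz": -0.03,"rx": 0,"ry": 0,"rz": 0,"jaw": 1}])

```text
t: 5.23
eef_pos: [461.2, 206.2, 22.8]
tool_rot: [0.708, 0.706, 0.0, 0.0]
wrist_force: [-0.3, 0.2, -0.0]
finger_gap: 73.1
grasp_force: 0.0
```

Emit:
move_arm(moves=[{"tx": 0,"ty": 0,"tz": 0,"rx": 0,"ry": 0,"rz": 0,"jaw": 1},{"tx": 0,"ty": 0,"tz": 0,"rx": 0,"ry": 0,"rz": 0,"jaw": 1},{"tx": 0,"ty": 0,"tz": 0,"rx": 0,"ry": 0,"rz": 0,"jaw": 1},{"tx": 0,"ty": 0,"tz": 0,"rx": 0,"ry": 0,"rz": 0,"jaw": 1},{"tx": 0,"ty": 0,"tz": 0,"rx": 0,"ry": 0,"rz": 0,"jaw": 1}])

```text
t: 5.65
eef_pos: [461.0, 206.1, 22.8]
tool_rot: [0.708, 0.706, -0.0, -0.0]
wrist_force: [0.1, 0.3, 0.6]
finger_gap: 91.8
grasp_force: 0.0
```

Emit:
move_arm(moves=[{"tx": 0,"ty": 0,"tz": -0.8,"rx": 0,"ry": 0,"rz": 0,"jaw": 1},{"tx": 0,"ty": 0,"tz": -2,"rx": 0,"ry": 0,"rz": 0,"jaw": 1},{"tx": 0,"ty": 0,"tz": -3.2,"rx": 0,"ry": 0,"rz": 0,"jaw": 1},{"tx": 0,"ty": 0,"tz": -4.4,"rx": 0,"ry": 0,"rz": 0,"jaw": 1},{"tx": 0,"ty": 0,"tz": -5.2,"rx": 0,"ry": 0,"rz": 0,"jaw": 1}])

```text
t: 6.07
eef_pos: [461.7, 206.5, 155.5]
tool_rot: [0.708, 0.706, 0.001, 0.0]
wrist_force: [0.3, 0.9, 0.1]
finger_gap: 92.0
grasp_force: 0.0
```

```bash
python3 d.py 539 73 150
```

```text
t [-5.329  3.107  0.222] r [ 0.002 -0.001 -0.003]
6.0667 [461.7 206.5 155.5] [0.32 0.88 0.13] 92.0 [0.42 0.24 1.94 0.   0.96 0.42]
```

Emit:
move_arm(moves=[{"tx": -1.1,"ty": 0.65,"tz": 0,"rx": 0,"ry": 0,"rz": 0,"jaw": 1},{"tx": -2.4,"ty": 1.4,"tz": 0,"rx": 0,"ry": 0,"rz": 0,"jaw": 1},{"tx": -3.7,"ty": 2.15,"tz": 0,"rx": 0,"ry": 0,"rz": 0,"jaw": 1},{"tx": -4.7,"ty": 2.75,"tz": 0,"rx": 0,"ry": 0,"rz": 0,"jaw": 1},{"tx": -5.3,"ty": 3.1,"tz": 0,"rx": 0,"ry": 0,"rz": 0,"jaw": 1}])

```text
t: 6.48
eef_pos: [539.5, 70.9, 153.1]
tool_rot: [0.709, 0.706, 0.0, 0.0]
wrist_force: [-0.2, -0.1, -0.1]
finger_gap: 92.3
grasp_force: 0.0
```

Emit:
move_arm(moves=[{"tx": 0,"ty": 0,"tz": 0,"rx": 0,"ry": 0,"rz": 0,"jaw": 1},{"tx": 0,"ty": 0,"tz": 0,"rx": 0,"ry": 0,"rz": 0,"jaw": 1},{"tx": 0,"ty": 0,"tz": 0,"rx": 0,"ry": 0,"rz": 0,"jaw": 1}])

```text
t: 6.73
eef_pos: [537.4, 73.9, 152.6]
tool_rot: [0.708, 0.706, -0.0, -0.0]
wrist_force: [0.3, 1.0, 0.1]
finger_gap: 92.2
grasp_force: 0.0
```

```bash
python3 d.py 539 73 22; python3 - <<'E'
from h import *
im=cams.get_image("wrist"); c=im["color"].copy(); 
Rm=R.from_quat(im["rotation"]).as_matrix()
def proj(P):
    q=Rm.T@(np.array(P,float)-im["position"]); q=q*[1,-1,-1]
    r=np.hypot(q[0],q[1]); th=np.arctan2(r,q[2]); return im["cx"]+im["fx"]*th*q[0]/r, im["cy"]+im["fy"]*th*q[1]/r
for col,(x,y) in zip([(0,0,255),(255,0,0),(0,255,255)],[(461,206),(539.5,73.5),(538,-78.5)]):
    p=np.array([proj((x+25*np.cos(a),y+25*np.sin(a),69)) for a in np.linspace(0,6.28,60)])
    cv2.polylines(c,[np.round(p).astype(int)],True,col,1)
cv2.imwrite("pics/w2.png",c)
E
```

```text
t [-0.038  0.067  5.225] r [-0.001 -0.    -0.003]
6.7333 [537.4  73.9 152.6] [0.35 0.98 0.13] 92.2 [0.13 0.3  1.87 0.   0.98 0.14]
```

View pics/w2.png

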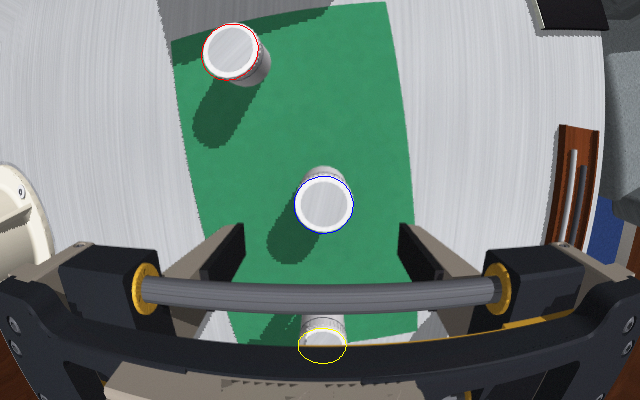

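Tin_a stands upright at (231,51), and tin_b's lid at (324,204) matches its outline. The tool is over it, so I descend and grip.

Emit:
move_arm(moves=[{"tx": -0.03,"ty": 0.07,"tz": 1.2,"rx": 0,"ry": 0,"rz": 0,"jaw": 1},{"tx": -0.03,"ty": 0.07,"tz": 2.4,"rx": 0,"ry": 0,"rz": 0,"jaw": 1},{"tx": -0.03,"ty": 0.07,"tz": 3.6,"rx": 0,"ry": 0,"rz": 0,"jaw": 1},{"tx": -0.03,"ty": 0.07,"tz": 4.6,"rx": 0,"ry": 0,"rz": 0,"jaw": 1},{"tx": -0.03,"ty": 0.07,"tz": 5.2,"rx": 0,"ry": 0,"rz": 0,"jaw": 1}])

```text
t: 7.2
eef_pos: [537.7, 73.7, 20.4]
tool_rot: [0.708, 0.707, -0.001, -0.001]
wrist_force: [-0.4, 0.3, -0.1]
finger_gap: 92.0
grasp_force: 0.0
```

Emit:
move_arm(moves=[{"tx": 0,"ty": 0,"tz": 0,"rx": 0,"ry": 0,"rz": 0,"jaw": 0.4},{"tx": 0,"ty": 0,"tz": 0,"rx": 0,"ry": 0,"rz": 0,"jaw": 0.2},{"tx": 0,"ty": 0,"tz": 0,"rx": 0,"ry": 0,"rz": 0,"jaw": -0.2},{"tx": 0,"ty": 0,"tz": 0,"rx": 0,"ry": 0,"rz": 0,"jaw": -0.2},{"tx": 0,"ty": 0,"tz": 0,"rx": 0,"ry": 0,"rz": 0,"jaw": -0.2}])

```text
t: 7.62
eef_pos: [540.7, 73.0, 24.2]
tool_rot: [0.708, 0.706, 0.001, 0.001]
wrist_force: [-0.9, -0.8, 0.4]
finger_gap: 60.8
grasp_force: 0.0
```

Emit:
move_arm(moves=[{"tx": 0,"ty": 0,"tz": 0,"rx": 0,"ry": 0,"rz": 0,"jaw": -0.2},{"tx": 0,"ty": 0,"tz": 0,"rx": 0,"ry": 0,"rz": 0,"jaw": -0.2},{"tx": 0,"ty": 0,"tz": 0,"rx": 0,"ry": 0,"rz": 0,"jaw": -0.2},{"tx": 0,"ty": 0,"tz": 0,"rx": 0,"ry": 0,"rz": 0,"jaw": -0.2}])

```text
t: 7.95
eef_pos: [539.9, 72.7, 23.6]
tool_rot: [0.708, 0.706, 0.0, 0.0]
wrist_force: [-1.7, 1.1, 6.0]
finger_gap: 49.4
grasp_force: 25.0
```

Emit:
move_arm(moves=[{"tx": 0,"ty": 0,"tz": -0.4,"rx": 0,"ry": 0,"rz": 0,"jaw": -0.2},{"tx": 0,"ty": 0,"tz": -0.8,"rx": 0,"ry": 0,"rz": 0,"jaw": -0.2},{"tx": 0,"ty": 0,"tz": -1.2,"rx": 0,"ry": 0,"rz": 0,"jaw": -0.2},{"tx": 0,"ty": 0,"tz": -1.4,"rx": 0,"ry": 0,"rz": 0,"jaw": -0.2},{"tx": 0,"ty": 0,"tz": -1.6,"rx": 0,"ry": 0,"rz": 0,"jaw": -0.2}])

```text
t: 8.37
eef_pos: [540.2, 72.6, 64.0]
tool_rot: [0.708, 0.706, 0.0, 0.0]
wrist_force: [-0.1, 0.0, -5.9]
finger_gap: 49.3
grasp_force: 25.0
```

Emit:
move_arm(moves=[{"tx": 0,"ty": 0,"tz": 0,"rx": 0,"ry": 0,"rz": 0,"jaw": -0.2},{"tx": 0,"ty": 0,"tz": 0,"rx": 0,"ry": 0,"rz": 0,"jaw": -0.2},{"tx": 0,"ty": 0,"tz": 0,"rx": 0,"ry": 0,"rz": 0,"jaw": -0.2},{"tx": 0,"ty": 0,"tz": 0,"rx": 0,"ry": 0,"rz": 0,"jaw": -0.2},{"tx": 0,"ty": 0,"tz": 0,"rx": 0,"ry": 0,"rz": 0,"jaw": -0.2}])

```text
t: 8.78
eef_pos: [539.5, 72.6, 62.4]
tool_rot: [0.708, 0.706, -0.0, -0.0]
wrist_force: [-0.7, 0.1, -5.3]
finger_gap: 49.2
grasp_force: 25.0
```

Emit:
move_arm(moves=[{"tx": 0,"ty": 0,"tz": 0,"rx": 0,"ry": 0,"rz": 0,"jaw": -0.2},{"tx": 0,"ty": 0,"tz": 0,"rx": 0,"ry": 0,"rz": 0,"jaw": -0.2}])

```text
t: 8.95
eef_pos: [539.7, 72.6, 62.6]
tool_rot: [0.708, 0.706, -0.0, -0.0]
wrist_force: [-0.8, -0.2, -5.4]
finger_gap: 49.3
grasp_force: 25.0
```

Tin_b pulls about 5.4 N and is likely the heaviest. I set it back and heft tin_c, as the order requires.

Emit:
move_arm(moves=[{"tx": 0,"ty": 0,"tz": 0.5,"rx": 0,"ry": 0,"rz": 0,"jaw": -0.2},{"tx": 0,"ty": 0,"tz": 0.9,"rx": 0,"ry": 0,"rz": 0,"jaw": -0.2},{"tx": 0,"ty": 0,"tz": 1.2,"rx": 0,"ry": 0,"rz": 0,"jaw": -0.2},{"tx": 0,"ty": 0,"tz": 1.4,"rx": 0,"ry": 0,"rz": 0,"jaw": -0.2},{"tx": 0,"ty": 0,"tz": 1.5,"rx": 0,"ry": 0,"rz": 0,"jaw": -0.2}])

```text
t: 9.37
eef_pos: [539.2, 72.6, 24.3]
tool_rot: [0.708, 0.706, -0.001, -0.0]
wrist_force: [0.3, -1.1, -5.1]
finger_gap: 49.1
grasp_force: 25.0
```

Emit:
move_arm(moves=[{"tx": 0,"ty": 0,"tz": 0.05,"rx": 0,"ry": 0,"rz": 0,"jaw": -0.2},{"tx": 0,"ty": 0,"tz": 0.1,"rx": 0,"ry": 0,"rz": 0,"jaw": -0.2},{"tx": 0,"ty": 0,"tz": 0.1,"rx": 0,"ry": 0,"rz": 0,"jaw": -0.2}])

```text
t: 9.62
eef_pos: [539.4, 72.6, 23.6]
tool_rot: [0.708, 0.706, -0.0, -0.0]
wrist_force: [-4.0, -1.0, 5.7]
finger_gap: 49.2
grasp_force: 25.0
```

Emit:
move_arm(moves=[{"tx": 0,"ty": 0,"tz": 0,"rx": 0,"ry": 0,"rz": 0,"jaw": -0.2},{"tx": 0,"ty": 0,"tz": 0,"rx": 0,"ry": 0,"rz": 0,"jaw": 0.2},{"tx": 0,"ty": 0,"tz": 0,"rx": 0,"ry": 0,"rz": 0,"jaw": 1},{"tx": 0,"ty": 0,"tz": 0,"rx": 0,"ry": 0,"rz": 0,"jaw": 1},{"tx": 0,"ty": 0,"tz": 0,"rx": 0,"ry": 0,"rz": 0,"jaw": 1}])

```text
t: 10.03
eef_pos: [540.5, 72.7, 23.2]
tool_rot: [0.708, 0.706, 0.0, 0.0]
wrist_force: [-0.2, 0.4, 0.0]
finger_gap: 73.3
grasp_force: 0.0
```

Emit:
move_arm(moves=[{"tx": 0,"ty": 0,"tz": 0,"rx": 0,"ry": 0,"rz": 0,"jaw": 1},{"tx": 0,"ty": 0,"tz": 0,"rx": 0,"ry": 0,"rz": 0,"jaw": 1},{"tx": 0,"ty": 0,"tz": 0,"rx": 0,"ry": 0,"rz": 0,"jaw": 1},{"tx": 0,"ty": 0,"tz": 0,"rx": 0,"ry": 0,"rz": 0,"jaw": 1},{"tx": 0,"ty": 0,"tz": 0,"rx": 0,"ry": 0,"rz": 0,"jaw": 1}])

```text
t: 10.45
eef_pos: [539.9, 72.6, 22.8]
tool_rot: [0.708, 0.706, -0.0, -0.0]
wrist_force: [-1.2, -1.2, 0.1]
finger_gap: 91.8
grasp_force: 0.0
```

Emit:
move_arm(moves=[{"tx": 0,"ty": 0,"tz": -0.8,"rx": 0,"ry": 0,"rz": 0,"jaw": 1},{"tx": 0,"ty": 0,"tz": -2,"rx": 0,"ry": 0,"rz": 0,"jaw": 1},{"tx": 0,"ty": 0,"tz": -3.2,"rx": 0,"ry": 0,"rz": 0,"jaw": 1},{"tx": 0,"ty": 0,"tz": -4.4,"rx": 0,"ry": 0,"rz": 0,"jaw": 1},{"tx": 0,"ty": 0,"tz": -5.2,"rx": 0,"ry": 0,"rz": 0,"jaw": 1}])

```text
t: 10.87
eef_pos: [540.7, 72.7, 155.6]
tool_rot: [0.708, 0.706, 0.001, 0.001]
wrist_force: [1.5, -0.5, 0.0]
finger_gap: 91.8
grasp_force: 0.0
```

```bash
python3 d.py 538 -78.5 152
```

```text
t [-6.05  -0.089  0.141] r [ 0.002 -0.    -0.003]
10.8667 [540.7  72.7 155.6] [ 1.48 -0.52  0.01] 91.8 [0.13 0.3  1.86 0.   0.98 0.13]
```

Emit:
move_arm(moves=[{"tx": -1.2,"ty": -0.04,"tz": 0,"rx": 0,"ry": 0,"rz": 0,"jaw": 1},{"tx": -2.6,"ty": -0.08,"tz": 0,"rx": 0,"ry": 0,"rz": 0,"jaw": 1},{"tx": -4,"ty": -0.08,"tz": 0,"rx": 0,"ry": 0,"rz": 0,"jaw": 1},{"tx": -5.3,"ty": -0.08,"tz": 0,"rx": 0,"ry": 0,"rz": 0,"jaw": 1},{"tx": -6.05,"ty": -0.08,"tz": 0,"rx": 0,"ry": 0,"rz": 0,"jaw": 1}])

```text
t: 11.28
eef_pos: [537.2, -81.3, 153.0]
tool_rot: [0.708, 0.706, -0.0, 0.0]
wrist_force: [0.7, -0.0, 0.2]
finger_gap: 91.9
grasp_force: 0.0
```

Emit:
move_arm(moves=[{"tx": 0,"ty": 0,"tz": 0,"rx": 0,"ry": 0,"rz": 0,"jaw": 1},{"tx": 0,"ty": 0,"tz": 0,"rx": 0,"ry": 0,"rz": 0,"jaw": 1},{"tx": 0,"ty": 0,"tz": 0,"rx": 0,"ry": 0,"rz": 0,"jaw": 1}])

```text
t: 11.53
eef_pos: [537.3, -78.1, 152.8]
tool_rot: [0.708, 0.706, 0.0, -0.0]
wrist_force: [-0.3, -0.1, 0.7]
finger_gap: 92.1
grasp_force: 0.0
```

```bash
python3 d.py 538 -78.5 22; python3 - <<'E'
from h import *
im=cams.get_image("wrist"); c=im["color"].copy(); 
Rm=R.from_quat(im["rotation"]).as_matrix()
def proj(P):
    q=Rm.T@(np.array(P,float)-im["position"]); q=q*[1,-1,-1]
    r=np.hypot(q[0],q[1]); th=np.arctan2(r,q[2]); return im["cx"]+im["fx"]*th*q[0]/r, im["cy"]+im["fy"]*th*q[1]/r
for col,(x,y) in zip([(0,0,255),(255,0,0),(0,255,255)],[(461,206),(540,72.7),(538,-78.5)]):
    p=np.array([proj((x+25*np.cos(a),y+25*np.sin(a),69)) for a in np.linspace(0,6.28,60)])
    cv2.polylines(c,[np.round(p).astype(int)],True,col,1)
cv2.imwrite("pics/w3.png",c)
E
```

```text
t [-0.02   0.03   5.231] r [-0.    -0.    -0.003]
11.5333 [537.3 -78.1 152.8] [-0.28 -0.1   0.72] 92.1 [-0.15  0.3   1.87  0.    0.98 -0.14]
```

View pics/w3.png

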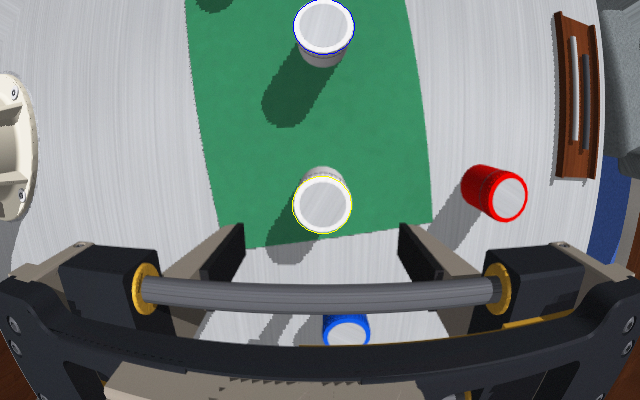

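Tin_c at (322,204) matches its yellow outline, and tin_b stands upright at (323,27). The red (493,193) and blue (346,330) look-alikes are clear of the fingers. I descend.

Emit:
move_arm(moves=[{"tx": -0.02,"ty": 0.03,"tz": 1.2,"rx": 0,"ry": 0,"rz": 0,"jaw": 1},{"tx": -0.02,"ty": 0.03,"tz": 2.4,"rx": 0,"ry": 0,"rz": 0,"jaw": 1},{"tx": -0.02,"ty": 0.03,"tz": 3.6,"rx": 0,"ry": 0,"rz": 0,"jaw": 1},{"tx": -0.02,"ty": 0.03,"tz": 4.6,"rx": 0,"ry": 0,"rz": 0,"jaw": 1},{"tx": -0.02,"ty": 0.03,"tz": 5.2,"rx": 0,"ry": 0,"rz": 0,"jaw": 1}])

```text
t: 12.0
eef_pos: [536.7, -77.5, 20.3]
tool_rot: [0.708, 0.707, -0.001, -0.001]
wrist_force: [-0.6, 0.5, 0.0]
finger_gap: 92.0
grasp_force: 0.0
```

Emit:
move_arm(moves=[{"tx": 0,"ty": 0,"tz": 0,"rx": 0,"ry": 0,"rz": 0,"jaw": 0.4},{"tx": 0,"ty": 0,"tz": 0,"rx": 0,"ry": 0,"rz": 0,"jaw": 0.2},{"tx": 0,"ty": 0,"tz": 0,"rx": 0,"ry": 0,"rz": 0,"jaw": -0.2},{"tx": 0,"ty": 0,"tz": 0,"rx": 0,"ry": 0,"rz": 0,"jaw": -0.2},{"tx": 0,"ty": 0,"tz": 0,"rx": 0,"ry": 0,"rz": 0,"jaw": -0.2}])

```text
t: 12.42
eef_pos: [539.1, -79.0, 24.1]
tool_rot: [0.708, 0.706, 0.001, 0.001]
wrist_force: [0.1, -0.4, 0.3]
finger_gap: 60.4
grasp_force: 0.0
```

Emit:
move_arm(moves=[{"tx": 0,"ty": 0,"tz": 0,"rx": 0,"ry": 0,"rz": 0,"jaw": -0.2},{"tx": 0,"ty": 0,"tz": 0,"rx": 0,"ry": 0,"rz": 0,"jaw": -0.2},{"tx": 0,"ty": 0,"tz": 0,"rx": 0,"ry": 0,"rz": 0,"jaw": -0.2},{"tx": 0,"ty": 0,"tz": 0,"rx": 0,"ry": 0,"rz": 0,"jaw": -0.2}])

```text
t: 12.75
eef_pos: [538.6, -79.2, 23.7]
tool_rot: [0.708, 0.706, 0.0, 0.0]
wrist_force: [-1.5, 1.4, 7.2]
finger_gap: 50.0
grasp_force: 25.0
```

Emit:
move_arm(moves=[{"tx": 0,"ty": 0,"tz": -0.4,"rx": 0,"ry": 0,"rz": 0,"jaw": -0.2},{"tx": 0,"ty": 0,"tz": -0.8,"rx": 0,"ry": 0,"rz": 0,"jaw": -0.2},{"tx": 0,"ty": 0,"tz": -1.2,"rx": 0,"ry": 0,"rz": 0,"jaw": -0.2},{"tx": 0,"ty": 0,"tz": -1.4,"rx": 0,"ry": 0,"rz": 0,"jaw": -0.2},{"tx": 0,"ty": 0,"tz": -1.6,"rx": 0,"ry": 0,"rz": 0,"jaw": -0.2}])

```text
t: 13.17
eef_pos: [538.6, -79.2, 64.1]
tool_rot: [0.708, 0.706, 0.0, 0.001]
wrist_force: [0.6, -0.7, -2.4]
finger_gap: 50.4
grasp_force: 25.0
```

Emit:
move_arm(moves=[{"tx": 0,"ty": 0,"tz": 0,"rx": 0,"ry": 0,"rz": 0,"jaw": -0.2},{"tx": 0,"ty": 0,"tz": 0,"rx": 0,"ry": 0,"rz": 0,"jaw": -0.2},{"tx": 0,"ty": 0,"tz": 0,"rx": 0,"ry": 0,"rz": 0,"jaw": -0.2},{"tx": 0,"ty": 0,"tz": 0,"rx": 0,"ry": 0,"rz": 0,"jaw": -0.2},{"tx": 0,"ty": 0,"tz": 0,"rx": 0,"ry": 0,"rz": 0,"jaw": -0.2}])

```text
t: 13.58
eef_pos: [537.8, -79.1, 62.4]
tool_rot: [0.708, 0.706, -0.0, -0.0]
wrist_force: [-0.3, -0.5, -2.8]
finger_gap: 49.8
grasp_force: 25.0
```

Emit:
move_arm(moves=[{"tx": 0,"ty": 0,"tz": 0,"rx": 0,"ry": 0,"rz": 0,"jaw": -0.2},{"tx": 0,"ty": 0,"tz": 0,"rx": 0,"ry": 0,"rz": 0,"jaw": -0.2}])

```text
t: 13.75
eef_pos: [538.0, -79.1, 62.6]
tool_rot: [0.708, 0.706, -0.0, -0.0]
wrist_force: [-0.2, 0.7, -2.0]
finger_gap: 50.1
grasp_force: 25.0
```

Tin_c pulls about 2.3 N, so it is light and tin_b at 5.4 N is the heaviest. I set tin_c back and go to tin_b.

Emit:
move_arm(moves=[{"tx": 0,"ty": 0,"tz": 0.5,"rx": 0,"ry": 0,"rz": 0,"jaw": -0.2},{"tx": 0,"ty": 0,"tz": 0.9,"rx": 0,"ry": 0,"rz": 0,"jaw": -0.2},{"tx": 0,"ty": 0,"tz": 1.2,"rx": 0,"ry": 0,"rz": 0,"jaw": -0.2},{"tx": 0,"ty": 0,"tz": 1.4,"rx": 0,"ry": 0,"rz": 0,"jaw": -0.2},{"tx": 0,"ty": 0,"tz": 1.5,"rx": 0,"ry": 0,"rz": 0,"jaw": -0.2}])

```text
t: 14.17
eef_pos: [537.5, -79.0, 24.3]
tool_rot: [0.708, 0.706, -0.0, -0.001]
wrist_force: [-0.2, -0.1, -1.2]
finger_gap: 49.9
grasp_force: 25.0
```

Emit:
move_arm(moves=[{"tx": 0,"ty": 0,"tz": 0.05,"rx": 0,"ry": 0,"rz": 0,"jaw": -0.2},{"tx": 0,"ty": 0,"tz": 0.1,"rx": 0,"ry": 0,"rz": 0,"jaw": -0.2},{"tx": 0,"ty": 0,"tz": 0.1,"rx": 0,"ry": 0,"rz": 0,"jaw": -0.2}])

```text
t: 14.42
eef_pos: [537.7, -79.1, 23.7]
tool_rot: [0.708, 0.706, -0.0, -0.0]
wrist_force: [-4.6, 1.4, 8.9]
finger_gap: 49.5
grasp_force: 25.0
```

Emit:
move_arm(moves=[{"tx": 0,"ty": 0,"tz": -0.02,"rx": 0,"ry": 0,"rz": 0,"jaw": -0.2},{"tx": 0,"ty": 0,"tz": -0.02,"rx": 0,"ry": 0,"rz": 0,"jaw": 0.2},{"tx": 0,"ty": 0,"tz": -0.02,"rx": 0,"ry": 0,"rz": 0,"jaw": 1},{"tx": 0,"ty": 0,"tz": -0.02,"rx": 0,"ry": 0,"rz": 0,"jaw": 1},{"tx": 0,"ty": 0,"tz": -0.02,"rx": 0,"ry": 0,"rz": 0,"jaw": 1}])

```text
t: 14.83
eef_pos: [538.4, -79.1, 23.4]
tool_rot: [0.708, 0.706, 0.0, 0.0]
wrist_force: [-0.3, 0.1, 0.2]
finger_gap: 72.9
grasp_force: 0.0
```

Emit:
move_arm(moves=[{"tx": 0,"ty": 0,"tz": 0,"rx": 0,"ry": 0,"rz": 0,"jaw": 1},{"tx": 0,"ty": 0,"tz": 0,"rx": 0,"ry": 0,"rz": 0,"jaw": 1},{"tx": 0,"ty": 0,"tz": 0,"rx": 0,"ry": 0,"rz": 0,"jaw": 1},{"tx": 0,"ty": 0,"tz": 0,"rx": 0,"ry": 0,"rz": 0,"jaw": 1},{"tx": 0,"ty": 0,"tz": 0,"rx": 0,"ry": 0,"rz": 0,"jaw": 1}])

```text
t: 15.25
eef_pos: [538.1, -79.1, 23.3]
tool_rot: [0.708, 0.706, -0.0, -0.0]
wrist_force: [-0.1, -0.4, -0.1]
finger_gap: 91.9
grasp_force: 0.0
```

Emit:
move_arm(moves=[{"tx": 0,"ty": 0,"tz": -0.8,"rx": 0,"ry": 0,"rz": 0,"jaw": 1},{"tx": 0,"ty": 0,"tz": -2,"rx": 0,"ry": 0,"rz": 0,"jaw": 1},{"tx": 0,"ty": 0,"tz": -3.2,"rx": 0,"ry": 0,"rz": 0,"jaw": 1},{"tx": 0,"ty": 0,"tz": -4.4,"rx": 0,"ry": 0,"rz": 0,"jaw": 1},{"tx": 0,"ty": 0,"tz": -5.2,"rx": 0,"ry": 0,"rz": 0,"jaw": 1}])

```text
t: 15.67
eef_pos: [539.0, -79.2, 156.1]
tool_rot: [0.708, 0.706, 0.001, 0.001]
wrist_force: [-0.0, -0.4, 0.4]
finger_gap: 91.9
grasp_force: 0.0
```

```bash
python3 d.py 540 72.7 152
```

```text
t [6.078 0.021 0.162] r [ 0.002  0.    -0.003]
15.6667 [539.  -79.2 156.1] [-0.   -0.37  0.38] 91.9 [-0.15  0.29  1.86  0.    0.98 -0.15]
```

Emit:
move_arm(moves=[{"tx": 1.2,"ty": 0.06,"tz": 0,"rx": 0,"ry": 0,"rz": 0,"jaw": 1},{"tx": 2.6,"ty": 0.06,"tz": 0,"rx": 0,"ry": 0,"rz": 0,"jaw": 1},{"tx": 4,"ty": 0.06,"tz": 0,"rx": 0,"ry": 0,"rz": 0,"jaw": 1},{"tx": 5.3,"ty": 0.06,"tz": 0,"rx": 0,"ry": 0,"rz": 0,"jaw": 1},{"tx": 6.08,"ty": 0.06,"tz": 0,"rx": 0,"ry": 0,"rz": 0,"jaw": 1}])

```text
t: 16.08
eef_pos: [539.9, 75.5, 153.5]
tool_rot: [0.708, 0.706, 0.0, -0.0]
wrist_force: [0.5, 0.4, 0.2]
finger_gap: 92.1
grasp_force: 0.0
```

Emit:
move_arm(moves=[{"tx": 0,"ty": 0,"tz": 0,"rx": 0,"ry": 0,"rz": 0,"jaw": 1},{"tx": 0,"ty": 0,"tz": 0,"rx": 0,"ry": 0,"rz": 0,"jaw": 1},{"tx": 0,"ty": 0,"tz": 0,"rx": 0,"ry": 0,"rz": 0,"jaw": 1}])

```text
t: 16.33
eef_pos: [540.0, 72.3, 153.2]
tool_rot: [0.708, 0.706, -0.0, 0.0]
wrist_force: [-0.2, -0.4, -0.2]
finger_gap: 91.5
grasp_force: 0.0
```

```bash
python3 d.py 540 72.7 22
```

```text
t [1.90e-02 3.00e-03 5.25e+00] r [-0.     0.    -0.003]
16.3333 [540.   72.3 153.2] [-0.21 -0.41 -0.24] 91.5 [ 0.13  0.3   1.86 -0.    0.98  0.13]
```

Emit:
move_arm(moves=[{"tx": 0.02,"ty": 0,"tz": 1.2,"rx": 0,"ry": 0,"rz": 0,"jaw": 1},{"tx": 0.02,"ty": 0,"tz": 2.4,"rx": 0,"ry": 0,"rz": 0,"jaw": 1},{"tx": 0.02,"ty": 0,"tz": 3.6,"rx": 0,"ry": 0,"rz": 0,"jaw": 1},{"tx": 0.02,"ty": 0,"tz": 4.6,"rx": 0,"ry": 0,"rz": 0,"jaw": 1},{"tx": 0.02,"ty": 0,"tz": 5.2,"rx": 0,"ry": 0,"rz": 0,"jaw": 1}])

```text
t: 16.75
eef_pos: [538.7, 71.6, 20.8]
tool_rot: [0.709, 0.705, -0.001, -0.001]
wrist_force: [-0.1, 0.7, -0.1]
finger_gap: 91.4
grasp_force: 0.0
```

Emit:
move_arm(moves=[{"tx": 0,"ty": 0,"tz": 0,"rx": 0,"ry": 0,"rz": 0,"jaw": 0.4},{"tx": 0,"ty": 0,"tz": 0,"rx": 0,"ry": 0,"rz": 0,"jaw": 0.2},{"tx": 0,"ty": 0,"tz": 0,"rx": 0,"ry": 0,"rz": 0,"jaw": -0.2},{"tx": 0,"ty": 0,"tz": 0,"rx": 0,"ry": 0,"rz": 0,"jaw": -0.2},{"tx": 0,"ty": 0,"tz": 0,"rx": 0,"ry": 0,"rz": 0,"jaw": -0.2}], grip_force=30)

```text
t: 17.17
eef_pos: [541.1, 73.3, 24.6]
tool_rot: [0.708, 0.706, 0.001, 0.001]
wrist_force: [0.4, -0.7, -0.3]
finger_gap: 60.6
grasp_force: 0.0
```

Emit:
move_arm(moves=[{"tx": 0,"ty": 0,"tz": 0,"rx": 0,"ry": 0,"rz": 0,"jaw": -0.2},{"tx": 0,"ty": 0,"tz": 0,"rx": 0,"ry": 0,"rz": 0,"jaw": -0.2},{"tx": 0,"ty": 0,"tz": 0,"rx": 0,"ry": 0,"rz": 0,"jaw": -0.2},{"tx": 0,"ty": 0,"tz": 0,"rx": 0,"ry": 0,"rz": 0,"jaw": -0.2}])

```text
t: 17.5
eef_pos: [539.9, 73.4, 24.1]
tool_rot: [0.708, 0.706, -0.0, -0.0]
wrist_force: [-2.9, -1.2, 7.5]
finger_gap: 49.1
grasp_force: 30.0
```

Now I lift it 100 mm, smoothly.

Emit:
move_arm(moves=[{"tx": 0,"ty": 0,"tz": -0.3,"rx": 0,"ry": 0,"rz": 0,"jaw": -0.2},{"tx": 0,"ty": 0,"tz": -0.8,"rx": 0,"ry": 0,"rz": 0,"jaw": -0.2},{"tx": 0,"ty": 0,"tz": -1.3,"rx": 0,"ry": 0,"rz": 0,"jaw": -0.2},{"tx": 0,"ty": 0,"tz": -1.8,"rx": 0,"ry": 0,"rz": 0,"jaw": -0.2},{"tx": 0,"ty": 0,"tz": -2.3,"rx": 0,"ry": 0,"rz": 0,"jaw": -0.2}])

```text
t: 17.92
eef_pos: [539.6, 73.4, 81.4]
tool_rot: [0.708, 0.706, -0.0, -0.0]
wrist_force: [0.3, 0.1, -5.2]
finger_gap: 49.0
grasp_force: 30.0
```

Emit:
move_arm(moves=[{"tx": 0,"ty": 0,"tz": -0.5,"rx": 0,"ry": 0,"rz": 0,"jaw": -0.2},{"tx": 0,"ty": 0,"tz": -1,"rx": 0,"ry": 0,"rz": 0,"jaw": -0.2},{"tx": 0,"ty": 0,"tz": -1.4,"rx": 0,"ry": 0,"rz": 0,"jaw": -0.2},{"tx": 0,"ty": 0,"tz": -1.6,"rx": 0,"ry": 0,"rz": 0,"jaw": -0.2},{"tx": 0,"ty": 0,"tz": -1.7,"rx": 0,"ry": 0,"rz": 0,"jaw": -0.2}])

```text
t: 18.33
eef_pos: [540.3, 73.4, 124.1]
tool_rot: [0.708, 0.706, 0.0, 0.0]
wrist_force: [0.5, 0.2, -5.5]
finger_gap: 48.7
grasp_force: 30.0
```

Emit:
move_arm(moves=[{"tx": 0,"ty": 0,"tz": 0,"rx": 0,"ry": 0,"rz": 0,"jaw": -0.2},{"tx": 0,"ty": 0,"tz": 0,"rx": 0,"ry": 0,"rz": 0,"jaw": -0.2},{"tx": 0,"ty": 0,"tz": 0,"rx": 0,"ry": 0,"rz": 0,"jaw": -0.2},{"tx": 0,"ty": 0,"tz": 0,"rx": 0,"ry": 0,"rz": 0,"jaw": -0.2},{"tx": 0,"ty": 0,"tz": 0,"rx": 0,"ry": 0,"rz": 0,"jaw": -0.2}])

```text
t: 18.75
eef_pos: [539.8, 73.3, 122.8]
tool_rot: [0.708, 0.706, -0.0, -0.0]
wrist_force: [0.6, -0.4, -5.9]
finger_gap: 49.2
grasp_force: 30.0
```

Emit:
move_arm(moves=[{"tx": 0,"ty": 0,"tz": 0,"rx": 0,"ry": 0,"rz": 0,"jaw": -0.2},{"tx": 0,"ty": 0,"tz": 0,"rx": 0,"ry": 0,"rz": 0,"jaw": -0.2},{"tx": 0,"ty": 0,"tz": 0,"rx": 0,"ry": 0,"rz": 0,"jaw": -0.2},{"tx": 0,"ty": 0,"tz": 0,"rx": 0,"ry": 0,"rz": 0,"jaw": -0.2},{"tx": 0,"ty": 0,"tz": 0,"rx": 0,"ry": 0,"rz": 0,"jaw": -0.2}])

```text
t: 19.17
eef_pos: [540.1, 73.4, 123.3]
tool_rot: [0.708, 0.706, -0.0, -0.0]
wrist_force: [-0.0, -0.3, -5.4]
finger_gap: 49.4
grasp_force: 30.0
```

```bash
python3 - <<'E'
from h import *
im=cams.get_image("scene"); c=im["color"][100:260,100:420]; cv2.imwrite("pics/end.png",cv2.resize(c,None,fx=2.5,fy=2.5))
E
```

```text
(no output)
```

View pics/end.png

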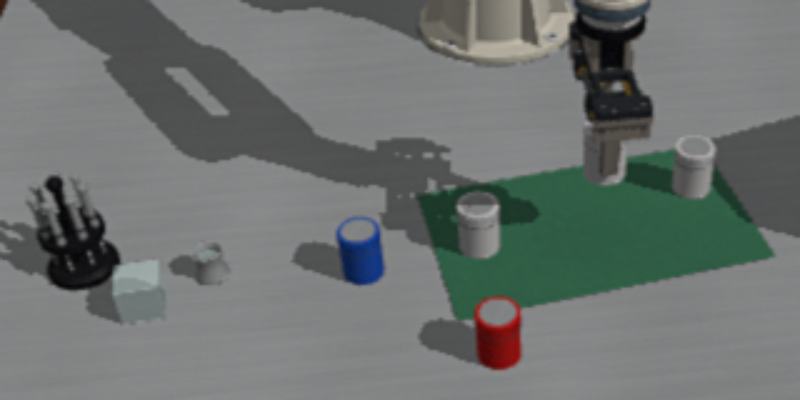

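The picture shows tin_b held upright in the air at (605,155). Tin_c at (478,225) and tin_a at (694,167) stand on the mat, and nothing else has moved.

```bash
python3 -c "
from cell import finish_job
print(finish_job())"
```

```text
the job is handed in; nothing more can be done
None
```

I hefted the tins in order (tin_a about 1.4 N, tin_b about 5.4 N, tin_c about 2.3 N) and handed the job in with tin_b, the heaviest, held still and upright about 100 mm above the mat and the other two standing on it; no verdict came back.

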